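Scan a sample carrier with the clamped hand scanner

ROBOT

A 7-joint arm with a two-finger parallel gripper is mounted at the origin on the work surface. World frame = base frame: x ahead of the robot, y to its left, z up, the work surface at z = 0. Lengths are in mm, angles in rad, forces in N, time in s.
With the tool pointing down it reaches from about 350 to 900 mm from the base axis. Payload 7.2 kg.
Tool frame: the origin (TCP) lies on the centre line of the jaws, within the pads' length; the fingertips stand 11 mm ahead of it and the grasp point (between the pads) lies 8 mm behind it; z points along the fingers, y is the line along which they close (so a half turn about z gives the same grasp; the last joint's range is limited). The gripper opens to 88 mm and grips with 3 to 60 N. Pads are 20 mm wide; open, the fingers measure 115 mm over their backs; the gripper's body (75 mm by 178 mm) begins 61 mm behind the grasp point.
Start: joints at [1.215, 0.411, -0.013, 1.596, 0.006, 1.134, -0.082], TCP at [177.39, -599.301, 233.653] pointing down, gripper open.
Joint ranges: [-2.95, 2.95], [-0.29, 1.99], [-1.47, 1.44], [0.14, 2.54], [-1.03, 4.17], [0.13, 1.85], [-2.86, 2.86]. Speed limits (rad/s): [2.39, 2.39, 3.01, 3.01, 3.14, 3.14, 3.14].

INTERFACE

Orientations are given as a unit quaternion [x, y, z, w].
In Python, from workcell import * gives the robot as it stands. The module is installed in compiled form; this text tells all that it offers. Calls block until the motion is done:
- move_to(position, orientation): joint-space move of the TCP to a pose.
- move_linear(position, frame=None, rate=150, force_limit=None): straight line of the TCP; frame=None keeps the orientation; rate is the mean speed in mm/s. With force_limit (N) it stops when the force on the tool has changed by that much, and returns True; else False.
- goto_joints(angles): joint-space move.
- command_gripper(opening): finger opening in mm; the grip force is fixed at half the most; returns when the fingers have stopped.
- pause(seconds).
- solve_ik(position, orientation): joint angles nearest the present ones, or None.
- read_state(): the state.
- snapshot(name): name is "scene" or "top"; returns a dict with "image" (384x512x3 uint8, red, green, blue), "z_map" (384x512 float32, mm along the optical axis (not along the pixel's ray), 0 where there is no reading), "intrinsics" (3x3 intrinsics, pixels), "eye" and "attitude" of the camera in the world. Camera axes: x right, y down, z forward; pixel columns grow to the right and rows downward; lengths in mm; the calibration is good to about 2 mm. A picture is of the moment at which its call begins.
A pose or a line that the arm cannot do raises MotionError and nothing moves.
- sign_off(): hands the job in; it is judged then, once.
The state is a dict: "t": time; "qpos": joint angles; "qvel": joint speeds; "tau": joint torques, N m; "tcp_pos": TCP position; "orientation": TCP orientation; "wrist_force": force on the tool from outside, world axes, zero at the start; "torque": the same for the moment, N m; "width": finger opening in mm; "grasp_force": force on a finger pad.
Only numpy, scipy, OpenCV 4.12 (cv2) and the standard library are available. Lean on these libraries where they do the work, as an engineer would, in place of code of your own. Each camera call takes 0.05 s, during which the arm holds its last target. There are 200 camera calls.

TASK

Switch the scan station on: pull the red locking toggle outward, flip it over its lock to the green-dot side and let it spring back in. Then set the blue sample carrier gently down, upright and without dropping it, squarely in the middle of the yellow corner marks with its bar-code label (the side with the orange stripe on the lid) facing the scanner's window. With it let go there, squeeze the scanner's orange trigger all the way, hold it for about a second and let it go, leaving the other things on the bench where they are.

Things in the scene. Friction and masses are not known exactly. Their poses are not given: they have to be found in the camera images.
- scanner: Hand-held scanner clamped on its side on a fixed steel foot. Origin on the table under the middle of its head. Its +z is up, the nose with the red window points to its -y (window 66 mm from the origin), the black pistol grip points to its -x. Head 66 wide (x) x 130 long (y), from 25 to 95 mm above the table. Grip: x from -25 to -143 mm, y from -3 to +27 mm (end cap -5 to +29), z from 45 to 75 mm, free below. Trigger on the grip's -y side. Rigidly fixed.
- trigger_pad (a point): Point on the outer (-y) face of the orange trigger, where to squeeze; 46 mm from its upright hinge, 60 mm above the table; moves with the trigger. The trigger is 56 mm long, 20 mm high (z 50 to 70), 9 mm thick. At rest, trigger and grip together are about 54 mm thick here; about 40 mm when fully squeezed.
- grip_back (a point): Point on the back (+y) face of the fixed grip, opposite the trigger: the place for the other finger, 60 mm above the table. The grip does not yield: when squeezed home, the middle between the fingers lies 20 mm from here towards scanner -y.
- trigger (a joint): Angle of the trigger, rad: 0 released, 0.30 fully squeezed against the grip. A spring returns it; a push of about 2.5 N at the pad starts it and about 7 N brings it fully in.
- power_box: Fixed grey power box 120 (x) x 100 (y) x 42 mm high. Origin: centre of its underside; z up. The toggle bat rises from the middle of its top and leans to its -x (red dot, off) or +x (green dot, on). Two steel lock ridges, tops 74 mm above the table, stand beside the bat at y = -23 to -11 and +11 to +23 mm, x = -4 to +4 mm.
- bat_hinge (a point): Centre of the bat's hinge, 40 mm above the table; the hinge line is the power box's y axis.
- bat_head (a point): Centre of the bat's red head, a cylinder 24 mm in diameter and 24 mm long lying along the power box's y axis (flat ends face +y and -y); 85 mm from the hinge along the bat when not pulled. Moves with the bat.
- bat_pivot (a joint): Flip angle of the bat, rad: 0 off (leaning 0.45 rad from upright to the power box's -x), 0.90 on (leaning 0.45 rad to +x). Unless pulled out, a cross pin meets the lock ridges after about 0.2 rad. Stays where it is left.
- bat (a joint): Pull of the bat outward along its own length, m: 0 in, 0.012 stop. It must be out by at least 0.008 to pass the ridges; 0.010 to 0.011 is right. A spring draws it in: about 5 N at 0, 8 N at 0.012.
- carrier: Loose sample carrier: blue box with white lid, 102 (x) x 92 (y) x 60 mm high, 0.25 to 0.5 kg. Origin: centre of its underside; z up; bar-code label on its +y face, and an orange stripe along the lid's top edge above the label. On the lid stands a black handle bar along x, see carrier_handle.
- carrier_center (a point): Centre of the carrier's box, 30 mm above its underside.
- carrier_handle (a point): Centre of the carrier's handle bar: 76 mm long (carrier x), 20 mm thick (carrier y), 16 mm high, centre 98 mm above the underside; 30 mm of air between bar and lid, legs at both ends.
- carrier_label (a point): Middle of the bar-code label on the carrier's +y face, 46 mm from its centre, 24 mm up.
- read_spot (a point): Where carrier_center belongs: 170 mm in front of the scanner's origin along scanner -y, 30 mm above the table, between four yellow corner marks drawn on the table. In place, the carrier's axes are parallel to the scanner's and the label faces scanner +y.
- canister: Bystander: white and red can, 68 mm diameter, 150 mm high; origin under its centre.
- bottle: Bystander: white bottle with orange cap, 58 mm diameter, 185 mm high; origin under its centre. Stands close to the yellow marks.
- tube_rack: Bystander: white open rack with tubes, 60 x 120 x 75 mm high; origin under its centre.
- tip_box: Bystander: clear box with yellow lid, 87 x 122 x 56 mm high; origin under its centre.
- jar: Bystander: amber jar with white lid, 60 mm diameter, 90 mm high; origin under its centre. Stands behind the scanner's grip, about 70 mm from its back face.
- mouse: Bystander: black computer mouse, 100 x 60 x 25 mm; origin under its centre. (Not listed: fixed machines, boxes and a keyboard along the bench's back and sides, beyond the working area, and fixed blue safety glasses, 35 mm high, within 0.38 m of the robot. The bench top is at height 0.)
There are look-alikes about, which are no part of the job. What is shaped like the power_box but pink or purple is not meant.

How it is judged (in metres and radians):
On the way, in this order (a step that is already met when the one before it is completed fails the run):
1. the toggle is flipped to on and has sprung back in (value of joint bat_pivot above 0.75 rad and value of joint bat below 0.004 m), for 0.2 s.
2. the carrier stands on the marks, label to the scanner, and is let go (horizontal distance between carrier_center and read_spot below 0.015 m and angle between the y axis of carrier and the y axis of scanner, either way round below 0.17 rad and y of carrier_label in the frame of scanner above -0.15 m and height (world z) of carrier_center below 0.034 m and angle between carrier's own z axis and vertical below 0.08 rad and contact force between carrier and the fingers below 0.2 N), for 0.3 s.
3. with power on and the carrier in place, the trigger is squeezed at least to 0.24 rad and held 0.3 s (all of step 1 and horizontal distance between carrier_center and read_spot below 0.015 m and angle between the y axis of carrier and the y axis of scanner, either way round below 0.17 rad and y of carrier_label in the frame of scanner above -0.15 m and height (world z) of carrier_center below 0.034 m and angle between carrier's own z axis and vertical below 0.08 rad and value of joint trigger above 0.24 rad), for 0.3 s.
4. the trigger is released (value of joint trigger below 0.04 rad), for 0.2 s.
At the end, for the whole second after the job is handed in: The toggle is on (beyond 0.75 of 0.90 rad) and in (pulled less than 4 mm); the carrier stands upright and still on the table within 15 mm of the middle of the marks, square within 0.17 rad, label facing the scanner; the trigger is back within 0.04 rad of released (all of step 1 and horizontal distance between carrier_center and read_spot below 0.015 m and angle between the y axis of carrier and the y axis of scanner, either way round below 0.17 rad and y of carrier_label in the frame of scanner above -0.15 m and height (world z) of carrier_center below 0.034 m and angle between carrier's own z axis and vertical below 0.08 rad and value of joint trigger below 0.04 rad and linear speed of carrier below 0.02 m/s); the robot touches nothing.
It fails at once if a bystander is pushed more than 25 mm or tipped (distance of any of canister, bottle, tube_rack, tip_box, mouse, jar from where it was at the start of the episode above 0.025 m or angle between any of canister, bottle, tube_rack, tip_box, mouse, jar's own z axis and vertical above 0.35 rad).
It fails at once if the carrier is tipped (angle between carrier's own z axis and vertical above 0.45 rad).
It fails at once if the carrier is dropped: let go with its underside more than 12 mm above the table (height (world z) of carrier_center above 0.042 m and contact force between carrier and anything else below 0.05 N).
It also fails if it takes over 67 s, if anything falls off the work surface, if the arm or the gripper's body presses on something with over 40 N, if the wrist force passes 120 N, or if a joint passes its speed limit or range.

## Working session

There is one attempt and no reset: what is moved stays moved. The work goes in short steps, each a Python script; the robot and the scene stay as the last script left them, time stands still between calls to the robot, and variables do not carry over. Pictures are saved under pics/ and viewed, at most 10 in all, crops included, and the job is handed in when it is done.

```bash
mkdir -p pics; python3 - <<'E'
from workcell import *
import cv2,numpy as np
for n in("scene","top"):
    s=snapshot(n); np.savez(f"pics/{n}0.npz",**s); cv2.imwrite(f"pics/{n}0.png",cv2.resize(s["image"][:,:,::-1],(800,600),interpolation=cv2.INTER_CUBIC)); print(n,s["intrinsics"],s["eye"],s["attitude"],(s["z_map"]>0).mean())
print(read_state())
E
```

```text
scene [[467.53672786   0.         250.18016992]
 [  0.         467.53672786 193.28665661]
 [  0.           0.           1.        ]] [ 1440.39124443 -1049.23969008  1394.45257512] [ 0.86200653  0.34756897 -0.13584793 -0.34305376] 0.9960479736328125
top [[369.0719209    0.         253.91316117]
 [  0.         369.0719209  191.24934663]
 [  0.           0.           1.        ]] [ 338.33650632 -163.96262957 1603.10526803] [ 0.70558539 -0.70355981  0.06296138 -0.05646872] 0.9958750406901041
{'t': 0.1, 'qpos': array([ 1.21486325,  0.41182891, -0.01271628,  1.5969429 ,  0.00560087,
        1.13429775, -0.08220329]), 'qvel': array([-0.00057137, -0.00135389, -0.0005691 , -0.00367128, -0.00028771,
       -0.00040727,  0.00120536]), 'tau': array([ 4.52684370e-03, -5.89095676e+01,  6.44856859e-01, -2.91709042e+01,
       -5.37107640e-02,  1.44248782e-02,  7.26036455e-05]), 'tcp_pos': array([ 177.2056909 , -598.90025159,  232.89467141]), 'orientation': array([ 9.89666990e-01,  1.43383158e-01, -1.52885592e-04, -7.04242595e-04]), 'wrist_force': array([ 0.49532719, -1.3435435 ,  0.38877668]), 'torque': array([ 0.01845543,  0.02588118, -0.02582964]), 'grasp_force': 0.0, 'width': 87.41031144782372}
```

View pics/top0.png

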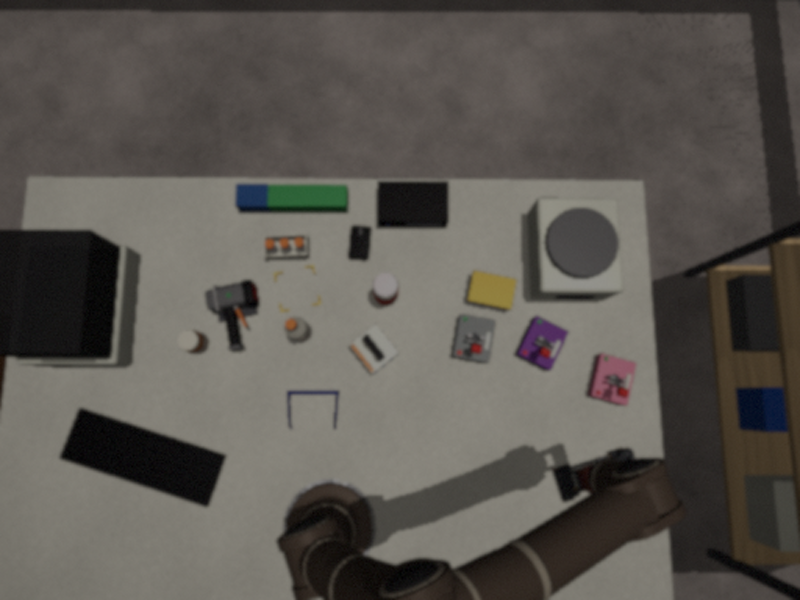

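View pics/scene0.png

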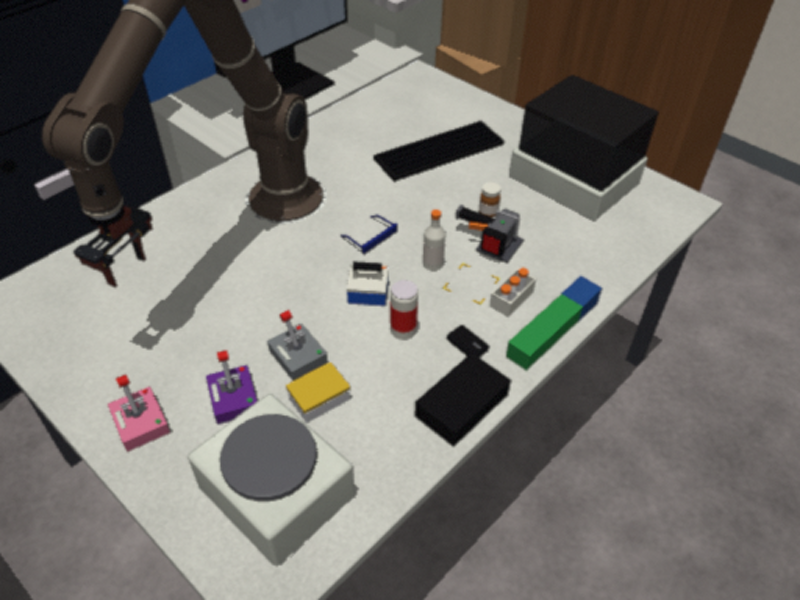

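Top view (800x600 px): three toggle boxes, namely grey (473,340), purple (542,343) and pink (612,380). I choose the grey one by the description. The carrier is at (374,350) with its orange stripe at the lower left, the yellow marks at (298,290), and the scanner head at (234,295) with its nose to the right and grip downward. The trigger is at (242,318), the bottle at (296,328) and the jar at (190,341).

```bash
cat >v.py <<'E'
import numpy as np,cv2
from scipy.spatial.transform import Rotation as R
def cloud(s):
    K=s["intrinsics"];v,u=np.mgrid[:384,:512];z=s["z_map"]
    c=np.stack([(u-K[0,2])/K[0,0]*z,(v-K[1,2])/K[1,1]*z,z],-1)
    return c@R.from_quat(s["attitude"]).as_matrix().T+s["eye"]
def ray(s,px,h):
    "pixels (N,2) -> points on plane z=h"
    px=np.atleast_2d(px).astype(float);K=s["intrinsics"]
    d=np.c_[(px[:,0]-K[0,2])/K[0,0],(px[:,1]-K[1,2])/K[1,1],np.ones(len(px))]@R.from_quat(s["attitude"]).as_matrix().T
    return s["eye"]+d*((h-s["eye"][2])/d[:,2])[:,None]
def proj(s,p):
    c=(np.atleast_2d(p)-s["eye"])@R.from_quat(s["attitude"]).as_matrix();K=s["intrinsics"]
    return c[:,:2]/c[:,2:]*K[0,0]+K[:2,2]
def load(f): return dict(np.load(f))
E
python3 - <<'E'
from v import *
t=load("pics/top0.npz");c=load("pics/scene0.npz")
T=cloud(t);C=cloud(c)
print("table z",np.median(T[200:205,150:250,2]),np.median(C[190:200,215:225,2]))
def crop(s,u,v,w=50,h=37): # centre in 512 px
    return cv2.resize(s["image"][v-h:v+h,u-w:u+w,::-1],(400,300),interpolation=cv2.INTER_CUBIC)
k=.64
a=[crop(t,int(473*k),int(340*k),30,22),crop(t,int(374*k),int(350*k),30,22),crop(t,int(250*k),int(305*k),44,33),crop(c,int(297*k),int(345*k),40,30)]
cv2.imwrite("pics/m.png",np.vstack([np.hstack(a[:2]),np.hstack(a[2:])]))
# masks
for n,s,P in(("top",t,T),("scene",c,C)):
    hsv=cv2.cvtColor(s["image"],cv2.COLOR_RGB2HSV)
    for nm,lo,hi in(("red",(0,150,80),(6,255,255)),("orange",(7,120,90),(17,255,255)),("yellow",(18,90,80),(32,255,255)),("blue",(105,120,40),(130,255,255))):
        m=cv2.inRange(hsv,lo,hi);N,L,st,ce=cv2.connectedComponentsWithStats(m)
        for i in range(1,N):
            if st[i,4]>3:
                p=np.median(P[L==i],0)
                if 0<p[0]<1000 and abs(p[1])<800 and p[2]>-20: print(n,nm,st[i,4],(ce[i]).round(1),p.round())
E
```

```text
table z -0.04026274927389295 -1.674642034931935
top red 22 [304.  222.3] [ 466. -378.  127.]
top red 13 [348.5 224.4] [ 456. -556.  125.]
top red 17 [398.  250.2] [ 356. -748.  130.]
top orange 28 [172.1 155.5] [753. 172.  73.]
top orange 29 [181.4 155. ] [756. 133.  71.]
top orange 26 [191.  154.3] [759.  92.  72.]
top orange 21 [153.5 201.5] [557. 244.  68.]
top orange 35 [185.9 207.3] [517.  86. 184.]
top yellow 584 [314.1 185.5] [ 627. -435.   56.]
top blue 250 [160.6 125.5] [891. 229.  60.]
scene red 61 [313.7 156. ] [616. 206.  60.]
scene red 28 [182.6 201.6] [ 467. -384.  125.]
scene red 179 [257.9 204.8] [ 647. -172.   71.]
scene red 4 [190.5 209.5] [ 458. -348.   44.]
scene red 31 [142.3 227.4] [ 457. -562.  124.]
scene red 35 [ 78.2 243.3] [ 360. -754.  126.]
scene orange 27 [312.9 126.9] [495. 352.  63.]
scene orange 34 [278.5 136.7] [519.  82. 181.]
scene orange 53 [305.1 144.2] [542. 239.  62.]
scene orange 100 [328.6 179.6] [753. 129.  71.]
scene yellow 8 [296.  169.6] [578. 141.   0.]
scene yellow 7 [317.6 178. ] [681. 165.   2.]
scene yellow 9 [285.2 183.6] [601.  44.  -1.]
scene yellow 11 [306.4 192.5] [699.  65.  -2.]
scene yellow 750 [202.8 247.2] [ 631. -440.   55.]
scene blue 93 [242.1 152.2] [355.  37.  26.]
scene blue 283 [373.2 187.4] [903. 228.  59.]
scene blue 153 [234.2 190.6] [ 495. -148.   28.]
```

View pics/m.png

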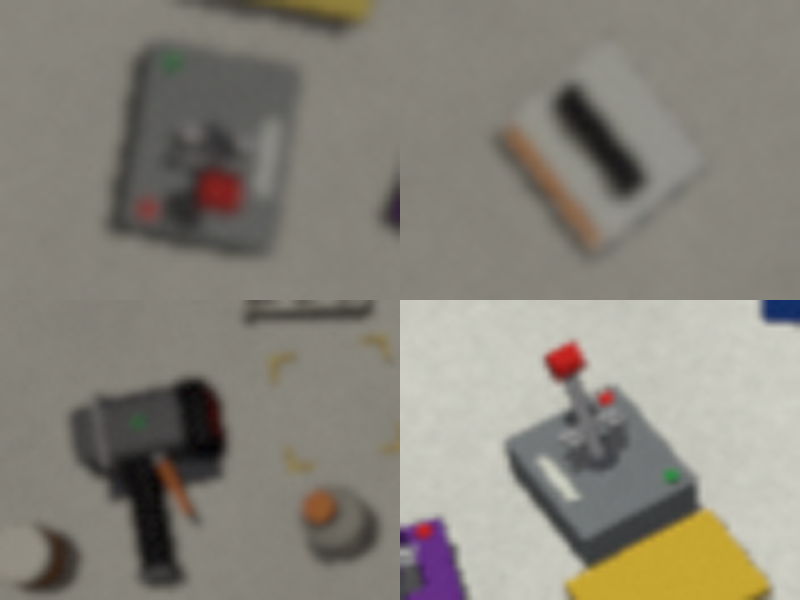

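The montage confirms the choice: a grey box with the red head leaning to the red dot, and the green dot on the far (+x) side. The carrier stripe is on the lower-left long edge of the lid. The scanner's nose points right at the marks, with the trigger right of the grip.

```bash
cat >meas.py <<'E'
from v import *
t=load("pics/top0.npz");c=load("pics/scene0.npz")
T=cloud(t);C=cloud(c)
def rect(P,ctr,rad,z0,z1):
    m=(np.hypot(P[...,0]-ctr[0],P[...,1]-ctr[1])<rad)&(P[...,2]>z0)&(P[...,2]<z1)
    return cv2.minAreaRect(P[m][:,:2].astype(np.float32)),m.sum(),np.median(P[m],0).round(1)
def hs(s):return cv2.cvtColor(s["image"],cv2.COLOR_RGB2HSV)
print("box",rect(T,(475,-365),95,36,50),rect(C,(475,-365),95,36,50))
print("lid",rect(T,(475,-125),80,50,68),rect(C,(475,-125),80,50,68))
print("bar",rect(T,(475,-125),80,85,120),rect(C,(475,-125),80,85,120))
print("head",rect(T,(610,250),90,85,105),rect(C,(610,250),90,85,105))
print("grip",rect(T,(530,270),100,62,82))
# label-dots, yellow marks & stripe via rays
H=hs(t)
for nm,ctr,rad,lo,hi,z in(("green",(520,-340),60,(45,60,40),(80,255,255),42),("reddot",(440,-320),40,(0,90,60),(8,255,255),42),("stripe",(450,-110),90,(5,70,60),(20,255,255),60),("yel",(640,104),110,(18,60,60),(32,255,255),0)):
  for n,s,P in(("t",t,T),("c",c,C)):
    m=cv2.inRange(hs(s),lo,hi)>0;q=ray(s,np.argwhere(np.ones((384,512)))[:,::-1],z).reshape(384,512,3)
    m&=(np.hypot(q[...,0]-ctr[0],q[...,1]-ctr[1])<rad)&(abs(P[...,2]-z)<15)
    L=cv2.connectedComponentsWithStats(m.astype(np.uint8))
    print(nm,n,[(int(L[2][i,4]),q[L[1]==i].mean(0)[:2].round(1).tolist()) for i in range(1,L[0]) if L[2][i,4]>2], cv2.minAreaRect(q[m][:,:2].astype(np.float32)) if m.sum()>4 else '')
E
python3 meas.py
```

```text
box (((498.5770263671875, -386.3782958984375), (100.07588195800781, 120.36669158935547), 80.11585235595703), np.int64(521), array([ 503.6, -382.5,   42. ])) (((499.9392395019531, -389.1354675292969), (100.29839324951172, 123.2936782836914), 79.62315368652344), np.int64(506), array([ 509.7, -395.4,   41. ]))
lid (((467.1772766113281, -113.36858367919922), (101.88951110839844, 91.0252456665039), 38.930442810058594), np.int64(434), array([ 466.9, -115.4,   59.6])) (((470.2040710449219, -118.05023193359375), (102.60200500488281, 97.5460205078125), 40.705543518066406), np.int64(328), array([ 477.3, -123.9,   58. ]))
bar (((467.4870910644531, -113.64464569091797), (75.3746109008789, 19.74547576904297), 39.06851577758789), np.int64(94), array([ 467.1, -113.3,  105.4])) (((468.8341064453125, -116.29679107666016), (72.97366333007812, 30.411611557006836), 41.58535385131836), np.int64(110), array([ 471.1, -116.9,  102.1]))
head (((605.1792602539062, 269.2012023925781), (66.43400573730469, 128.09327697753906), 10.761634826660156), np.int64(398), array([604.3, 265.3,  91.1])) (((607.0418090820312
[... 552 characters left out ...]
4277), 89.07099151611328)
reddot c [(6, [455.9, -345.0])] ((455.920654296875, -345.0434265136719), (6.4091691970825195, 10.187225341796875), 10.265755653381348)
stripe t [(51, [443.8, -82.6])] ((442.8446960449219, -83.68545532226562), (83.51065063476562, 10.366128921508789), 39.24099349975586)
stripe c [] 
yel t [(16, [702.4, 66.8]), (17, [680.7, 164.2]), (19, [604.8, 46.4]), (16, [582.5, 142.1])] ((642.3840942382812, 104.23143005371094), (117.70574951171875, 117.46990966796875), 12.885810852050781)
yel c [(13, [580.1, 142.7]), (14, [677.7, 164.6]), (17, [601.8, 45.2]), (17, [697.0, 65.7])] ((639.3580322265625, 104.64393615722656), (117.23379516601562, 119.7800064086914), 12.330904006958008)
```

```bash
cat >plan.py <<'E'
from v import *
from workcell import *
def q(x,z):
    y=np.cross(z,x);return R.from_matrix(np.c_[x,y,z]).as_quat()
ex=lambda a:np.array([np.cos(a),np.sin(a),0])
UP=np.array([0,0,1.])
HINGE=np.array([499.3,-387,40.]);BY=np.radians(-10.1)
def bat(phi,r,s=1):   # phi lean to +x box, r radius of grasp point
    b=np.cos(phi)*UP+np.sin(phi)*ex(BY);x=s*(np.cos(phi)*ex(BY)-np.sin(phi)*UP)
    return HINGE+b*(r-8),q(x,-b)
def down(p,a,s=1): # closing line perpendicular to heading a
    return np.array([p[0],p[1],p[2]-8.]),q(s*ex(a),-UP)
CAR=np.array([467.5,-114,0]);CY=np.radians(39)
SY=np.radians(12.5);SPOT=np.array([641.5,104.8,0])
SX,SYv=ex(SY),ex(SY+np.pi/2)
SC=SPOT+170*SYv
E
python3 - <<'E'
from plan import *
for s in(1,-1):
    for n,f in [("b%.2f/%d"%(p,r),bat(p,r,s)) for p,r in((-.45,185),(-.45,85),(0,96),(.45,96),(.45,185))]+[("car%d"%z,down(CAR+z*UP,CY,s)) for z in(98,350)]+[("spot%d"%z,down(SPOT+z*UP,SY,s)) for z in(98,350)]+[("trg%d"%z,down(SC-75*SX+z*UP,SY,s)) for z in(60,300)]:
        a=solve_ik(*f);print(s,n,None if a is None else np.round(a,2))
t=load("pics/top0.npz");c=load("pics/scene0.npz")
for s in(t,c):
    m=cv2.inRange(cv2.cvtColor(s["image"],cv2.COLOR_RGB2HSV),(5,70,50),(19,255,255))
    v,u=np.nonzero(m);p=ray(s,np.c_[u,v],65)-SC;a=p@SX;b=p@SYv;k=(abs(a+60)<60)&(b>-60)&(b<40)
    i=np.argsort(a[k]);print(np.c_[a[k],b[k]][i].round()[::3].tolist())
E
```

```text
1 b-0.45/185 [ 0.98  0.19 -0.21  2.09 -0.43  0.53 -0.63]
1 b-0.45/85 [ 0.95  0.39 -0.25  2.09 -0.45  0.31 -0.61]
1 b0.00/96 [ 0.61  0.52 -0.04  1.68  0.03  0.93 -1.19]
1 b0.45/96 [ 0.49  0.85  0.    1.19  0.13  1.53 -1.29]
1 b0.45/185 [ 0.47  0.86  0.    0.98  0.13  1.73 -1.28]
1 car98 [ 0.51  0.4  -0.45  2.06  0.25  0.74 -0.99]
1 car350 [ 0.61  0.12 -0.51  1.74  0.06  1.3  -0.81]
1 spot98 [ 0.17  0.68 -0.6   1.63  0.44  0.97 -1.94]
1 spot350 [ 0.28  0.51 -0.81  1.33  0.36  1.45 -1.86]
1 trg60 [-0.07  0.65 -0.64  1.81  0.51  0.84 -2.31]
1 trg300 [ 0.15  0.47 -0.96  1.56  0.39  1.32 -2.21]
-1 b-0.45/185 [ 1.36  0.25 -0.65  2.07 -0.19  0.5   2.3 ]
-1 b-0.45/85 [ 1.33  0.48 -0.73  2.07  0.29  0.32  1.85]
-1 b0.00/96 [ 1.01  0.61 -0.62  1.65  0.4   1.01  1.65]
-1 b0.45/96 [ 0.79  0.92 -0.6   1.16  0.52  1.65  1.59]
-1 b0.45/185 [ 0.72  0.92 -0.57  0.95  0.49  1.83  1.65]
-1 car98 [ 1.05  0.71 -1.24  2.03  0.81  1.02  1.65]
-1 car350 [ 1.17  0.27 -1.23  1.72  0.26  1.34  2.14]
-1 spot98 [ 0.33  0.77 -0.88  1.62  0.66  1.07  1.05]
-1 spot350 [ 0.36  0.56 -0.98  1.33  0.46  1.49  1.21]
-1 trg60 [ 0.2   0.87 -1.1   1.8   0.89  1.07  0.55]
-1 trg300 [ 0.27  0.57 -1.2   1.56  0.54  1.39  0.81]
[[-85.0, -30.0], [-80.0, -26.0], [-76.0, -27.0], [-71.0, -24.0], [-66.0, -24.0], [-64.0, -12.0], [-61.0, -21.0], [-59.0, -9.0], [-56.0, -18.0], [-53.0, -23.0], [-50.0, -10.0], [-48.0, -19.0], [-45.0, -7.0], [-42.0, -12.0], [-39.0, -21.0], [-37.0, -8.0], [-33.0, -13.0]]
[[-94.0, -14.0], [-88.0, -26.0], [-84.0, -24.0], [-81.0, -30.0], [-79.0, -44.0], [-77.0, -19.0], [-74.0, -33.0], [-73.0, 31.0], [-71.0, -31.0], [-69.0, 33.0], [-67.0, -29.0], [-65.0, 36.0], [-63.0, -26.0], [-61.0, -2.0], [-59.0, -16.0], [-57.0, -30.0], [-55.0, 34.0], [-53.0, -28.0], [-51.0, -3.0], [-49.0, -26.0], [-47.0, -1.0], [-46.0, -23.0], [-43.0, 1.0], [-40.0, -5.0]]
```

```bash
cat >>plan.py <<'E'
def snap(tag):
    for n in("scene","top"):
        s=snapshot(n);np.savez(f"pics/{n}{tag}.npz",**s)
def st(*a):
    s=read_state();print(*a,"t%.1f"%s["t"],s["tcp_pos"].round(1),"F",s["wrist_force"].round(1),"w%.1f g%.1f"%(s["width"],s["grasp_force"]))
    return s
E
python3 - <<'E'
from plan import *
move_to(*bat(-.45,185));st("pre")
p,o=bat(-.45,85);print(move_linear(p,o,rate=120,force_limit=12));st("at")
command_gripper(18);st("grip")
p,o=bat(-.45,95.5);move_linear(p,o,rate=40);s=st("pulled")
for i in range(1,11):
    phi=-.45+.09*i;p,o=bat(phi,95.5);move_linear(p,o,rate=40)
    F=read_state()["wrist_force"];b=np.cos(phi)*UP+np.sin(phi)*ex(BY);t=np.cos(phi)*ex(BY)-np.sin(phi)*UP
    print("%.2f rad %.1f tan %.1f lat %.1f w %.1f"%(phi,F@b,F@t,F@ex(BY+np.pi/2),read_state()["width"]))
snap(1);st()
E
```

```text
pre t1.4 [ 423.3 -374.8  199.7] F [ 0.4 -0.7 -0.3] w88.1 g0.0
False
at t2.4 [ 466.3 -381.5  109.8] F [-0.8 -0.3 -0.5] w88.0 g0.0
grip t3.4 [ 466.3 -381.4  109.3] F [-0.2 -1.6  0.4] w23.8 g30.0
pulled t3.8 [ 461.7 -380.5  118.9] F [ 2.7 -2.8 -7.6] w24.2 g30.0
-0.36 rad -8.5 tan 1.6 lat -4.7 w 23.7
-0.27 rad -8.0 tan 1.3 lat -3.4 w 23.7
-0.18 rad -8.6 tan 1.6 lat -3.6 w 23.6
-0.09 rad -7.8 tan 1.3 lat -4.1 w 23.9
-0.00 rad -6.6 tan -0.1 lat -3.2 w 23.7
0.09 rad -7.4 tan 0.0 lat -2.9 w 23.8
0.18 rad -8.2 tan 0.2 lat -3.4 w 24.0
0.27 rad -7.5 tan -0.4 lat -3.9 w 23.8
0.36 rad -7.6 tan -1.1 lat -4.4 w 24.0
0.45 rad -7.4 tan -1.8 lat -3.9 w 23.9
t7.4 [ 535.8 -393.8  118.5] F [-4.4 -3.2 -6.3] w24.2 g30.0
```

Textbook. Let it in, release, back off, check; then fetch the carrier.

```bash
python3 - <<'E'
from plan import *
p,o=bat(.47,85);move_linear(p,o,rate=40);st("in")
command_gripper(60);st("open")
p,o=bat(.45,185);move_linear(p,o,rate=150)
move_to(*down(CAR+250*UP,CY));st()
snap(2)
s=load("pics/scene2.npz");t=load("pics/top2.npz")
for n,s in(("c",s),("t",t)):
    m=cv2.inRange(cv2.cvtColor(s["image"],cv2.COLOR_RGB2HSV),(0,130,60),(8,255,255))>0
    P=cloud(s);m&=(np.hypot(P[...,0]-500,P[...,1]+387)<100)&(P[...,2]>90)
    print(n,m.sum(),np.median(P[m],0).round(1), "expect",(HINGE+85*(np.sin(.45)*ex(BY)+np.cos(.45)*UP)).round(1))
c=load("pics/scene2.npz")["image"]
cv2.imwrite("pics/c2.png",cv2.resize(c[80:280,100:360,::-1],(780,600),interpolation=cv2.INTER_CUBIC))
E
```

```text
in t7.8 [ 533.5 -393.6  111. ] F [-4.  -2.   5.4] w23.8 g30.0
open t8.5 [ 533.6 -393.1  108.5] F [-0.1 -0.5 -0.3] w59.9 g0.0
t10.5 [ 468.1 -115.   242. ] F [ 0.9 -0.4 -0.2] w60.0 g0.0
c 39 [ 537.6 -396.9  122.1] expect [ 535.7 -393.5  116.5]
t 22 [ 532.8 -391.9  127.6] expect [ 535.7 -393.5  116.5]
```

View pics/c2.png

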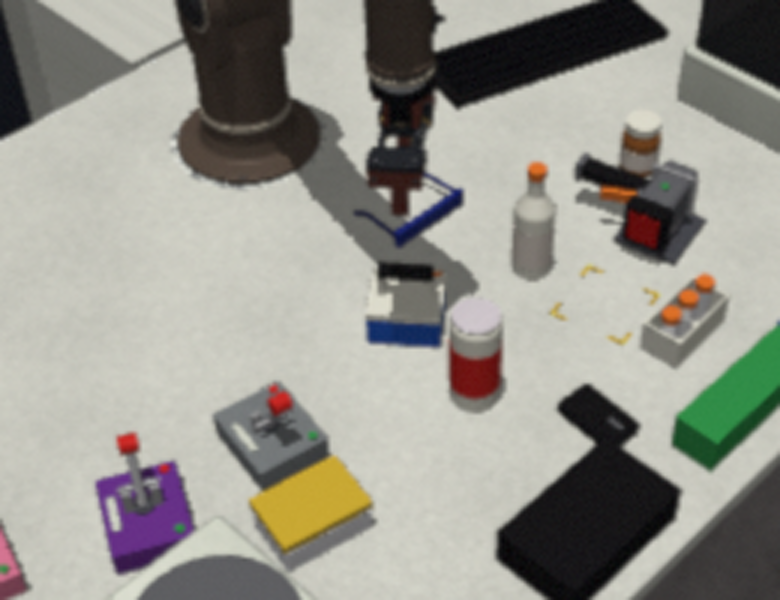

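Crop: the red head at (280,402) now leans to the green dot and is in; the carrier's bar is at (406,272) under the open fingers.

```bash
python3 - <<'E'
from plan import *
p,o=down(CAR+98*UP,CY);print(move_linear(p,o,rate=120,force_limit=10));st("at")
command_gripper(14);s=st("grip");z0=s["tcp_pos"][2]
p,o=down(CAR+318*UP,CY);move_linear(p,o,rate=130);s=st("lift")
p,o=down(SPOT+318*UP,SY);move_linear(p,o,rate=180);st("over")
p,o=down(SPOT+120*UP,SY);move_linear(p,o,rate=150);s=st("low");print("z0",z0)
snap(3)
t=load("pics/top3.npz")["image"];c=load("pics/scene3.npz")["image"]
f=lambda a:cv2.resize(a[:,:,::-1],(400,300),interpolation=cv2.INTER_CUBIC)
cv2.imwrite("pics/c3.png",np.hstack([f(t[130:250,120:280]),f(c[110:230,230:390])]))
E
```

```text
False
at t12.0 [ 468.  -114.1   90.6] F [-0.7 -0.4 -1.1] w59.9 g0.0
grip t12.7 [ 467.5 -114.    90. ] F [-0.1  0.1  0.3] w19.7 g30.0
lift t14.6 [ 467.2 -114.   309.3] F [ 1.2  0.  -2.9] w19.6 g30.0
over t16.3 [641.3 103.8 310.2] F [-1.1 -1.  -3.8] w19.8 g30.0
low t17.7 [642.1 104.9 113. ] F [-0.2 -0.2 -3.3] w20.4 g30.0
z0 90.04252603375915
```

View pics/c3.png

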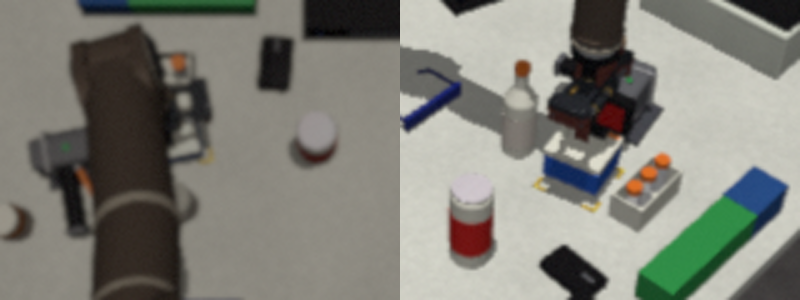

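The right half shows the carrier hanging level at (582,165) between the yellow marks, clear of the bottle and rack. Lowering it with a force stop.

```bash
python3 - <<'E'
from plan import *
p,o=down(SPOT+101*UP,SY);move_linear(p,o,rate=60);st("near")
p,o=down(SPOT+96*UP,SY);print(move_linear(p,o,rate=12,force_limit=2.5));pause(.3);st("down")
command_gripper(50);pause(.2);st("open")
p,o=down(SPOT+260*UP,SY);move_linear(p,o,rate=120)
p,o=down(SC-76*SX+300*UP,SY);move_linear(p,o,rate=250)
h=down([430,200,300],SY);st("up")
move_to(*down(np.array([430,330,330.]),SY)); st("aside")
snap(4)
for n in("top","scene"):
    s=load(f"pics/{n}4.npz");P=cloud(s)
    for z0,z1 in((50,68),(88,118)):
        m=(np.hypot(P[...,0]-SPOT[0],P[...,1]-SPOT[1])<75)&(P[...,2]>z0)&(P[...,2]<z1)
        if m.sum()>5: print(n,z0,m.sum(),cv2.minAreaRect(P[m][:,:2].astype(np.float32)))
t=load("pics/top4.npz")["image"];c=load("pics/scene4.npz")["image"]
f=lambda a:cv2.resize(a[:,:,::-1],(400,300),interpolation=cv2.INTER_CUBIC)
cv2.imwrite("pics/c4.png",np.hstack([f(t[145:229,110:222]),f(c[110:200,240:360])]))
E
```

```text
near t18.3 [641.1 104.7  92.3] F [ 0.7  0.3 -3.8] w19.9 g30.0
True
down t18.9 [641.9 104.9  90.1] F [-0.2 -0.3  6. ] w19.6 g30.0
open t19.8 [640.7 104.6  88.5] F [ 0.4 -1.1  0.3] w49.8 g0.0
up t22.2 [531.2 252.8 291.6] F [ 1.  -0.6 -0.2] w49.9 g0.0
aside t22.8 [430.7 329.2 321.9] F [-0.2 -1.4 -0.4] w50.0 g0.0
top 50 411 ((641.6434936523438, 105.67919921875), (102.98951721191406, 92.388671875), 12.48837661743164)
top 88 95 ((641.8665771484375, 104.76426696777344), (76.29077911376953, 21.51641845703125), 14.234910011291504)
scene 50 319 ((642.572509765625, 102.50394439697266), (104.49229431152344, 104.0491943359375), 12.354073524475098)
scene 88 100 ((643.4822998046875, 103.29244232177734), (74.73527526855469, 29.015653610229492), 13.455446243286133)
```

View pics/c4.png

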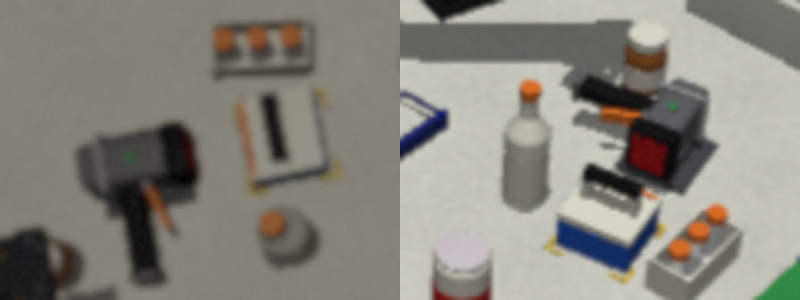

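The carrier sits square within the marks at (285,135) left / (605,230) right, with the orange stripe facing the scanner. Next, the trigger.

```bash
python3 - <<'E'
from plan import *
command_gripper(88)
B=SC-76*SX
move_to(*down(B+260*UP,SY))
p,o=down(B+60*UP,SY);print(move_linear(p,o,rate=100,force_limit=6));st("down")
p,o=down(B+7*SYv+60*UP,SY);print(move_linear(p,o,rate=30,force_limit=6));st("centred")
command_gripper(38);s=st("squeeze");print("Fy",s["wrist_force"]@SYv)
pause(.3)
p0=s["tcp_pos"].copy()
for k in range(4):
    s=read_state();f=s["wrist_force"]@SYv;print("w%.1f Fy %.1f Fx %.1f"%(s["width"],f,s["wrist_force"]@SX))
    if s["width"]<41 and abs(f)<8: break
    p=p+np.sign(f)*1.*SYv;move_linear(p,o,rate=30);pause(.3)
E
```

```text
False
down t26.4 [530.8 254.5  52.5] F [ 0.5  0.6 -0.1] w87.9 g0.0
False
centred t26.8 [528.9 261.6  52. ] F [-0.   0.  -0.8] w87.8 g0.0
squeeze t27.7 [527.9 261.9  51.5] F [-3.6  1.8 -4.5] w39.4 g30.1
Fy 2.5161602828096603
w39.4 Fy 4.0 Fx -2.9
```

```bash
python3 - <<'E'
from plan import *
pause(.8);st("held");snap(5)
command_gripper(88);pause(.4)
B=SC-76*SX
p,o=down(B+2*SYv+60*UP,SY);move_linear(p,o,rate=30)
p,o=down(B+2*SYv+260*UP,SY);move_linear(p,o,rate=100)
move_to(*down(np.array([430,330,330.]),SY));pause(.5);st("aside")
snap(6)
s=load("pics/top6.npz");P=cloud(s)
m=(np.hypot(P[...,0]-SPOT[0],P[...,1]-SPOT[1])<75)&(P[...,2]>50)&(P[...,2]<68)
print(cv2.minAreaRect(P[m][:,:2].astype(np.float32)))
f=lambda a:cv2.resize(a[:,:,::-1],(400,300),interpolation=cv2.INTER_CUBIC)
c=load("pics/scene6.npz")["image"];c5=load("pics/scene5.npz")["image"]
cv2.imwrite("pics/c6.png",np.vstack([np.hstack([f(s["image"][145:229,110:222]),f(c[100:280,130:370])]),np.hstack([f(c5[100:190,240:360]),f(s["image"][100:280,110:350])])]))
E
```

```text
held t28.8 [527.9 261.9  51.5] F [-3.8  2.7 -4.7] w39.6 g30.1
aside t33.7 [430.2 329.7 321.7] F [-0.2  0.6  0.4] w88.1 g0.0
((641.37451171875, 105.13526916503906), (103.33216857910156, 92.10433197021484), 12.518213272094727)
```

View pics/c6.png

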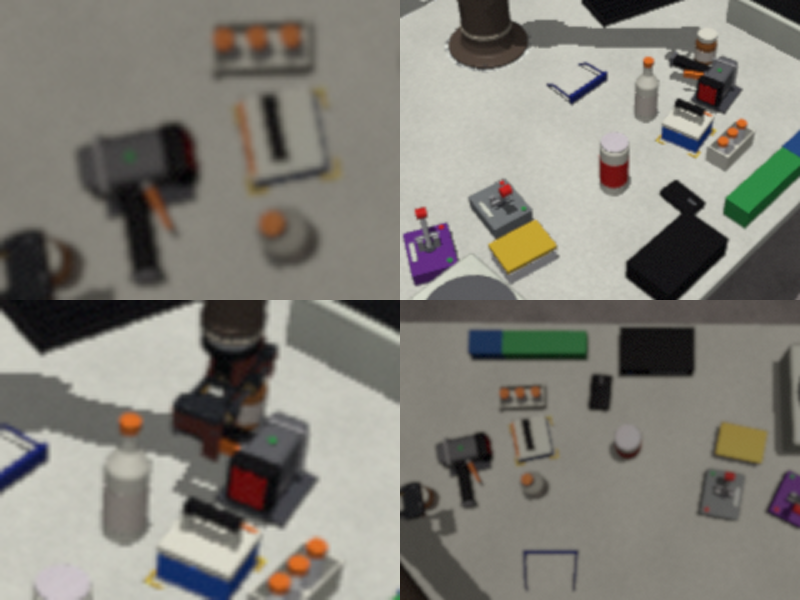

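The trigger at (160,210) is back open, the toggle at (505,190) is on, the carrier is in place at (285,135), and the bystanders are unmoved.

```bash
python3 -c "
from workcell import *
print(sign_off())"
```

```text
the job is handed in; nothing more can be done
None
```

I handed the job in at about 34 s: the toggle is on and sprung back in, the carrier is within a few mm of the middle of the marks with its label to the scanner, the trigger was squeezed to a 39.5 mm width for about 1 s and let go, and the bystanders look unmoved; `sign_off()` gave no verdict.

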